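# Fit the backup battery pack and lock its keeper one notch

## Robot

A 6-joint arm with a two-finger parallel gripper is mounted at the origin on the work surface. World frame = base frame: x ahead of the robot, y to its left, z up, the work surface at z = 0. Lengths are in m, angles in rad, forces in N, time in s.
With the tool pointing down it reaches from about 0.3 to 0.825 m from the base axis. Payload 5.4 kg.
Tool frame: the origin (TCP) lies where the fingers leave the gripper's body, on its centre line; the fingertips stand 88 mm ahead of it and the grasp point (between the pads) lies 69 mm ahead of it (bot.tcp_to_tips is the distance from the TCP to the fingertips, in m); x points along the fingers, z is the direction in which the jaws open and shut, and the axes are right-handed (so a half turn about x gives the same grasp; the last joint's range is limited). The gripper opens to 92 mm and grips with 3 to 60 N. Pads are 20 mm wide; open, the fingers measure 128 mm over their backs; the gripper's body (75 mm by 189 mm) begins 69 mm behind the grasp point.
Start: joints at [-1.368, 0.158, 1.597, -0, 1.386, -0.21], TCP at [0.231, -0.527, 0.303] pointing down, gripper open.
Joint ranges: [-2.91, 2.91], [-0.94, 2.29], [0.18, 2.7], [-1.29, 4.43], [0.17, 2.64], [-3, 3]. Speed limits (rad/s): [2.57, 2.57, 3.14, 3.14, 3.14, 3.14].

## Interface

Orientations are given as a unit quaternion [w, x, y, z].
In Python, from station import bot gives the robot as it stands. The module is installed in compiled form; this text tells all that it offers.
- The arm moves only by the tool play_rows, never from a script. Its argument "moves" is a list of rows, each a list of 7 numbers: the gripper command: -1 is fully open, 1 is shut, values between are in proportion, then the shift along the tool's x, y, z in cm, then the turn, a rotation vector about the tool's x, y, z in degrees. In form: [[hand, tx, ty, tz, ax, ay, az], ...]. A call has 1 to 20 rows; each row is the pose to reach, as a shift and turn from the pose commanded when the call began, along the tool's axes at that moment; what a row does not reach only later rows make up. A row lasts 1/8 s, in which the tool goes at most 62.5 mm and 10.7 degrees, less where a joint would pass 70% of its speed; a pose out of reach is approached as far as the arm can. A call with a gripper value outside its range is refused whole. The fingers move at their own pace and stop on an object; the grip force is fixed at half the most. Time passes only in rows, so rows that repeat a pose let the fingers close. It gives the time, the measured TCP pose, the force and the opening at its end, in the units of the state.
- bot.get_obs(): the state, without advancing time (a new reading comes with each control period).
- bot.get_image(name): name is "scene" or "top" or "wrist"; returns (picture, depth): 400x640x3 uint8, blue, green, red; 400x640 float32, m along the optical axis (not along the pixel's ray), 0 where there is no reading.
- bot.get_calibration(name): a dict with "fx", "fy", "cx", "cy" (pixels), "R" (3x3) and "t" (3): a world point X has camera coordinates R X + t; the wrist camera has in their place "hand_eye" (4x4, takes a point from camera to tool coordinates, whose origin is the TCP and whose axes are the tool frame's). Camera axes: x right, y down, z forward; pixel columns grow to the right and rows downward; lengths in m; the calibration is good to about 2 mm. A picture is of the moment at which its call begins: read the wrist's pose just before it. get_calibration takes no time and is no camera call.
- bot.finish_job(): hands the job in, once; it reports no verdict.
Trained networks look in the newest picture that a camera, given by its name, has taken for a name from the list of things; names that differ only in an ending like _2 or _b are one class to them, and where a whole thing is asked for, a point or a joint stands for the part that bears it (a point fixed in the world has none). Each returns a list of dicts, best first, with "confidence" (0 to 1); they miss things now and then, are a little off and sometimes report something else, mostly with a low value. They report only what shows in the picture. A call takes as long as a camera call. They do not tell look-alikes from the thing itself.
- bot.find_in(label, camera): "location" ([column, row] in pixels, amid what is visible of it).
- bot.outline_of(label, camera): "mask" (400x640 bool, what is visible of it) and "location" ([column, row] in pixels, amid what is visible of it).
The state is a dict: "clock": time; "q": joint angles; "qd": joint speeds; "tau": joint torques, N m; "tcp_pos": TCP position; "orientation": TCP orientation; "contact_force": force on the tool from outside, world axes, zero at the start; "ft_torque": the same for the moment, N m; "grip_width": opening from 0.0 (shut) to 1.0 (fully open).
Only numpy, scipy, OpenCV 4.12 (cv2) and the standard library are available. Lean on these libraries where they do the work, as an engineer would, in place of code of your own. Each camera call takes 0.05 s, during which the arm holds its last target.

## Task

Move the black and red battery pack from the white charging cradle into the empty battery bay; the cradle leaves only its ends free to grip and the bay only its broad faces, so stand it on the blue mat, let go and take it again the other way. Once it sits fully down in the bay and you have let go of it, squeeze the orange tab against the black half of the slider grip and, keeping it squeezed, slide the steel keeper over the pack to the next notch (the middle one, green mark), then release so that the tab springs right out and the slider is locked there. Keep the pack upright throughout and leave the bottle, jar and screwdriver where they are.

Things in the scene. Friction and masses are not known exactly. Their poses are not given: they have to be found in the camera images.
- pack_mid (a point): Centre of the loose battery pack: an upright block, black with a red band and a red and white top, 42 mm along its x (between the broad faces), 64 mm along its y (between the ends), 60 mm tall (z), about 0.4 kg. It starts in the cradle, upright. Its two ends are alike: it may go in either way round.
- cradle: White fixed charging cradle; origin under its centre, same axes as the pack standing in it. Its floor is 8 mm above the table. Walls 7 mm thick and 58 mm high above the floor stand 3 mm off both broad faces of the pack (at +x and -x); at the ends (+y and -y) there are only lips 9 mm high above the floor, so that fingers have room there.
- mat_top (a point): Centre of the top of the fixed blue mat, 110 x 110 mm, 2 mm thick, on the table: the place to set the pack down in between, in any direction, standing upright.
- bay_mid (a point): Where the pack's centre must be when seated in the bay: 38 mm above the table, 30 mm above the bay floor; pack's y along the bay's y, either way round.
- bay: Fixed dark blue base plate of the bay; origin under point bay_mid. White walls 7 mm thick, 58 mm high above the floor, stand beyond the pack's ends (inner faces at y +35 and -35 mm: 3 mm clearance). Lips 9 mm high above the floor run along the broad faces (inner faces at x +23.8 and -23.8 mm). Fingers have room only at +x and -x. The slider track runs along y at x = -78 mm; its carriage is 46 mm wide in x.
- grip_mid (a point): Middle of the slider's upright grip, 90 mm above the table; axes as the bay; moves with the slider. Along y from here: black fixed half from -16 to -2 mm, orange tab from +10 to +17 mm at rest (33 mm overall); fully squeezed, the tab's outer face is at +8 mm (24 mm overall). Both are 26 mm wide in x, tops at +16 mm z. The carriage top is 24 mm below and reaches 26 mm either way in y.
- keeper_bar (a point): Middle of the steel keeper bar, which the slider carries: 82 mm long in x, 16 mm wide in y, 8 mm thick, reaching from the carriage over the bay. Its underside is 74 mm above the table: 6 mm over a fully seated pack.
- keeper (a joint): Slider travel in m along the bay's +y. Notches: 0 (start, white mark, bay open), 0.055 (next, green mark, keeper across the pack's middle), 0.110 (last, yellow mark). A sprung tooth locks it with 3 mm play either way; it moves only while the tab is squeezed at least 7 of 9 mm; drag 2.5 N. Let go between notches, the tooth rides on the track and drops into the next notch the slider is pushed to.
- tab (a joint): Travel of the orange tab in m as it is squeezed towards the black half (bay -y): 0 fully out, 0.009 fully squeezed; spring 2 N at rest, about 5 N fully squeezed. With the slider in a notch and the tab free it reads 0; let go between notches it stays at about 0.007.
- wash_bottle: White wash bottle with a blue cap, 60 mm across, 150 mm tall; bystander, origin at its foot.
- jar: Amber jar with a black cap, 52 mm across, 70 mm tall; bystander, origin at its foot.
- screwdriver: Screwdriver lying on the table, 170 mm long; bystander.
Not all that is in view belongs to the job. Leave any turquoise or yellow look-alike of the part that bears pack_mid alone.

How it is judged:
By the outcome, as a careful person would: the job done as asked, in the order asked, and still so for the second after the job is handed in, with the robot touching nothing.
It also fails if it takes over 61 s, if anything falls off the work surface, if the arm or the gripper's body presses on something with over 40 N, if the wrist force passes 120 N, or if a joint passes its speed limit or range.

## Working session

There is one attempt and no reset: what is moved stays moved. The work goes in short steps, Python scripts to look and compute and a tool call to move; the robot and the scene stay as the last step left them, time stands still between calls to the robot, and variables do not carry over. Pictures are saved under pics/ and viewed, and the job is handed in when it is done.

Besides the shell and the picture viewer there is one more tool, called after ">>>" as name(argument=value, ...) on one line, values as JSON. play_rows: Moves the arm, as the interface text tells. Its arguments: {"type":"object","properties":{"moves":{"type":"array"}},"required":["moves"]}

```bash
mkdir -p pics; ls; python3 - <<'E'
from station import bot
import cv2,numpy as np
print(bot.get_obs())
for n in ["scene","top"]:
    im,d=bot.get_image(n); cv2.imwrite(f"pics/{n}0.png",im); np.save(f"{n}0.npy",d)
    c=bot.get_calibration(n); print(n,{k:np.round(v,4).tolist() for k,v in c.items()})
print(bot.get_calibration("wrist"))
E
```

```text
pics
{'clock': 0.0, 'q': array([-1.36811360e+00,  1.59036625e-01,  1.59822411e+00, -1.68139016e-06,
        1.38616907e+00, -2.10105873e-01]), 'qd': array([ 0.00036954, -0.00073972,  0.00147361,  0.00059198, -0.00119687,
        0.00033118]), 'tau': array([ 7.95634096e-04, -3.85578239e+01, -3.22101617e+01,  7.01981317e-02,
        3.80849512e-02, -1.20188879e-04]), 'tcp_pos': array([ 0.23055307, -0.52625524,  0.30172981]), 'orientation': array([ 0.59139595,  0.38738239,  0.59231194, -0.38646124]), 'contact_force': array([ 0.0652991 ,  0.27980734, -0.65847511]), 'ft_torque': array([-0.0483023 ,  0.03297866,  0.0206559 ]), 'grip_width': 1.0017785178935066}
scene {'fx': 414.399, 'fy': 414.399, 'cx': 317.5424, 'cy': 200.0016, 'R': [[-0.8668, 0.4986, 0.0055], [0.4062, 0.7124, -0.5722], [-0.2892, -0.4938, -0.8201]], 't': [0.4427, -0.1989, 1.1245]}
top {'fx': 495.9409, 'fy': 495.9409, 'cx': 318.9373, 'cy': 190.5926, 'R': [[0.0033, -1.0, 0.0092], [-0.9944, -0.0043, -0.1052], [0.1052, -0.0088, -0.9944]], 't': [0.0433, 0.5452, 1.1009]}
{'fx': 294.7598081770153, 'fy': 294.7598081770153, 'cx': 321.4124875585314, 'cy': 204.21011017888608, 'hand_eye': array([[-1.19946331e-03, -2.48596579e-01,  9.68606371e-01,
        -8.16142173e-02],
       [ 5.19274692e-04, -9.68607092e-01, -2.48596121e-01,
         7.02560103e-02],
       [ 9.99999146e-01,  2.04790848e-04,  1.29089858e-03,
        -6.33841795e-04],
       [ 0.00000000e+00,  0.00000000e+00,  0.00000000e+00,
         1.00000000e+00]])}
```

View pics/scene0.png

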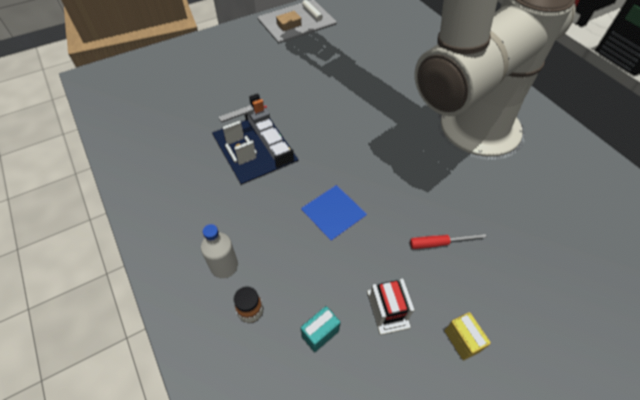

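View pics/top0.png

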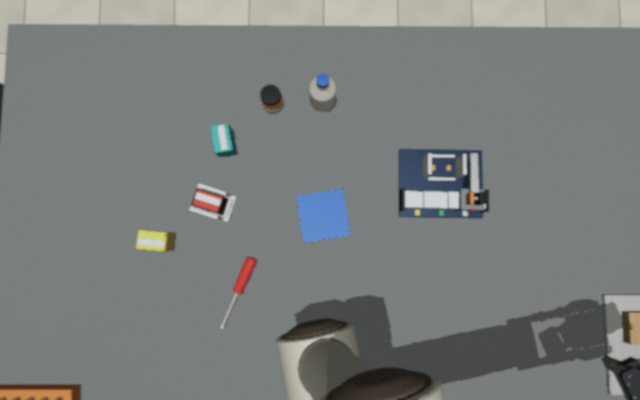

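The scene picture shows the cradle with the pack at about (392,302). The bay is at (253,140), the mat at (334,212), and the turquoise and yellow decoys at (320,328) and (468,335). In the top picture the cradle is at (212,202), the mat at (324,215), and the bay at (441,168) with its grip at (476,200).

```bash
cat > h.py <<'E'
import numpy as np,cv2
from station import bot
from scipy.spatial.transform import Rotation as Rn
def proj(cam,X):
    c=bot.get_calibration(cam); p=np.asarray(X)@c["R"].T+c["t"]
    return np.c_[c["fx"]*p[:,0]/p[:,2]+c["cx"],c["fy"]*p[:,1]/p[:,2]+c["cy"]]
def cloud(cam,d,T=None):
    c=bot.get_calibration(cam)
    v,u=np.mgrid[0:400,0:640]
    P=np.stack([(u-c["cx"])/c["fx"]*d,(v-c["cy"])/c["fy"]*d,d],-1)
    if cam=="wrist":
        H=T@c["hand_eye"]; return P@H[:3,:3].T+H[:3,3]
    return (P-c["t"])@c["R"]
def tcpT(o):
    w,x,y,z=o["orientation"]; T=np.eye(4); T[:3,:3]=Rn.from_quat([x,y,z,w]).as_matrix(); T[:3,3]=o["tcp_pos"]; return T
E
python3 - <<'E'
from h import *
d=np.load("top0.npy"); P=cloud("top",d)
im=cv2.imread("pics/top0.png")
print("table z",np.median(P[300:330,100:200,2]),np.median(P[100:130,350:390,2]))
hsv=cv2.cvtColor(im,cv2.COLOR_BGR2HSV)
def rep(n,m):
    q=P[m&(d>0)]; u,v=np.where(m)[1],np.where(m)[0]
    r=cv2.minAreaRect(q[:,:2].astype(np.float32))
    print(n,len(q),"mean",q.mean(0).round(4),"rect",np.round(r[0],4),np.round(r[1],4),round(r[2],1),"z pct",np.percentile(q[:,2],[5,50,95]).round(4))
box=lambda u0,v0,u1,v1:(lambda M:(M.__setitem__((slice(v0,v1),slice(u0,u1)),True),M)[1])(np.zeros((400,640),bool))
blue=(abs(hsv[...,0].astype(int)-112)<10)&(hsv[...,1]>150)&(hsv[...,2]>120)
rep("mat",blue&box(285,180,365,250))
b=box(180,170,245,235)
for lo,hi in [(.055,.08),(.008,.03)]: rep(("cradle",lo),b&(P[...,2]>lo)&(P[...,2]<hi))
b=box(390,140,500,225)
rep("plate",b&(P[...,2]>.004)&(P[...,2]<.014))
for lo,hi in [(.055,.070),(.072,.09),(.095,.12)]: rep(("bay",lo),b&(P[...,2]>lo)&(P[...,2]<hi))
for n in ["top","scene"]:
  bot.get_image(n)
  for l in ["pack_mid","cradle","bay","mat_top","grip_mid","keeper_bar","tab"]:
    r=bot.outline_of(l,n)
    for k in r[:2]: print(n,l,round(k["confidence"],2),np.round(k["location"]),k["mask"].sum())
a=cv2.resize(im[130:240,380:510],None,fx=6,fy=6,interpolation=cv2.INTER_CUBIC)[:600]
cv2.imwrite("pics/bayz.png",a)
a=cv2.resize(im[165:245,180:370],None,fx=4,fy=4,interpolation=cv2.INTER_CUBIC); cv2.imwrite("pics/crz.png",a)
E
```

```text
table z -0.00033424678454884815 0.0010226768102853546<stdin>:9: RuntimeWarning: Mean of empty slice.
  ret = um.true_divide(
Traceback (most recent call last):
IndexError: index -1 is out of bounds for axis 0 with size 0
```

```bash
python3 -c "
import cv2,numpy as np
a=cv2.imread('pics/bayz.png');b=cv2.imread('pics/crz.png');print(a.shape,b.shape)
im=cv2.imread('pics/scene0.png');cv2.imwrite('pics/sbay.png',cv2.resize(im[80:200,190:320],None,fx=5,fy=5,interpolation=cv2.INTER_CUBIC))"
```

```text
[ WARN:0@0.022] global loadsave.cpp:275 findDecoder imread_('pics/bayz.png'): can't open/read file: check file path/integrity
[ WARN:0@0.022] global loadsave.cpp:275 findDecoder imread_('pics/crz.png'): can't open/read file: check file path/integrity
Traceback (most recent call last):
AttributeError: 'NoneType' object has no attribute 'shape'
```

```bash
python3 - <<'E'
from h import *
d=np.load("top0.npy"); P=cloud("top",d)
im=cv2.imread("pics/top0.png")
hsv=cv2.cvtColor(im,cv2.COLOR_BGR2HSV)
print(hsv[215,324],P[215,324],d[215,324])
def rep(n,m):
    q=P[m&(d>0)]
    if len(q)<3: print(n,"none");return
    r=cv2.minAreaRect(q[:,:2].astype(np.float32))
    print(n,len(q),"mean",q.mean(0).round(4),"rect",np.round(r[0],4),np.round(r[1],4),round(r[2],1),"z pct",np.percentile(q[:,2],[5,50,95]).round(4))
def box(u0,v0,u1,v1):
    M=np.zeros((400,640),bool);M[v0:v1,u0:u1]=1;return M
blue=(abs(hsv[...,0].astype(int)-int(hsv[215,324,0]))<10)&(hsv[...,1]>120)&(hsv[...,2]>90)
rep("mat",blue&box(285,180,365,250))
b=box(180,170,245,235)
for lo,hi in [(.055,.08),(.008,.03)]: rep(("cradle",lo),b&(P[...,2]>lo)&(P[...,2]<hi))
b=box(390,140,500,225)
rep("plate",b&(P[...,2]>.004)&(P[...,2]<.014))
for lo,hi in [(.055,.070),(.072,.09),(.095,.12)]: rep(("bay",lo),b&(P[...,2]>lo)&(P[...,2]<hi))
for n in ["top","scene"]:
  bot.get_image(n)
  for l in ["pack_mid","cradle","bay","grip_mid","keeper_bar"]:
    r=bot.outline_of(l,n)
    for k in r[:2]: print(n,l,round(k["confidence"],2),np.round(k["location"]),k["mask"].sum())
a=cv2.resize(im[130:230,380:510],None,fx=6,fy=6,interpolation=cv2.INTER_CUBIC)
cv2.imwrite("pics/bayz.png",a)
a=cv2.resize(im[165:245,180:370],None,fx=4,fy=4,interpolation=cv2.INTER_CUBIC); cv2.imwrite("pics/crz.png",a)
im=cv2.imread('pics/scene0.png');cv2.imwrite('pics/sbay.png',cv2.resize(im[80:200,190:320],None,fx=5,fy=5,interpolation=cv2.INTER_CUBIC))
E
```

```text
[108 138 202] [ 4.91087042e-01  3.31326648e-02 -5.65277921e-05] 1.1523772
mat 2101 mean [0.4911 0.0359 0.0027] rect [0.4911 0.0358] [0.1066 0.1073] 9.5 z pct [-0.001   0.0027  0.0063]
('cradle', 0.055) 772 mean [0.5177 0.2903 0.0676] rect [0.5175 0.2917] [0.0646 0.0627] 72.6 z pct [0.0634 0.0678 0.0714]
('cradle', 0.008) 197 mean [0.5094 0.2639 0.0143] rect [0.5092 0.2904] [0.0881 0.0738] 76.2 z pct [0.0084 0.0127 0.0252]
plate 3707 mean [ 0.5752 -0.2304  0.0088] rect [ 0.57   -0.2487] [0.198  0.2592] 0.2 z pct [0.0046 0.0089 0.0125]
('bay', 0.055) 434 mean [ 0.5541 -0.264   0.0658] rect [ 0.564  -0.2559] [0.1634 0.0941] 25.8 z pct [0.0582 0.0667 0.0693]
('bay', 0.072) 381 mean [ 0.5728 -0.2898  0.0825] rect [ 0.563  -0.2902] [0.0294 0.1216] 81.5 z pct [0.076  0.0828 0.087 ]
('bay', 0.095) 156 mean [ 0.5235 -0.2902  0.1051] rect [ 0.5235 -0.2899] [0.0335 0.0245] 88.6 z pct [0.0961 0.1061 0.1097]
top pack_mid 0.95 [209. 202.] 631
top pack_mid 0.85 [221. 140.] 645
top cradle 0.8 [224. 209.] 454
top bay 0.64 [440. 181.] 5782
top bay 0.42 [319.  90.] 843
top grip_mid 0.64 [472. 192.] 852
top keeper_bar 0.9 [472. 194.] 877
scene pack_mid 0.78 [462. 338.] 1311
scene pack_mid 0.58 [389. 304.] 958
scene cradle 0.61 [384. 310.] 895
scene bay 0.46 [333. 210.] 1827
scene grip_mid 0.95 [254. 114.] 545
scene grip_mid 0.3 [220. 252.] 1414
scene keeper_bar 0.83 [256. 109.] 699
```

View pics/bayz.png

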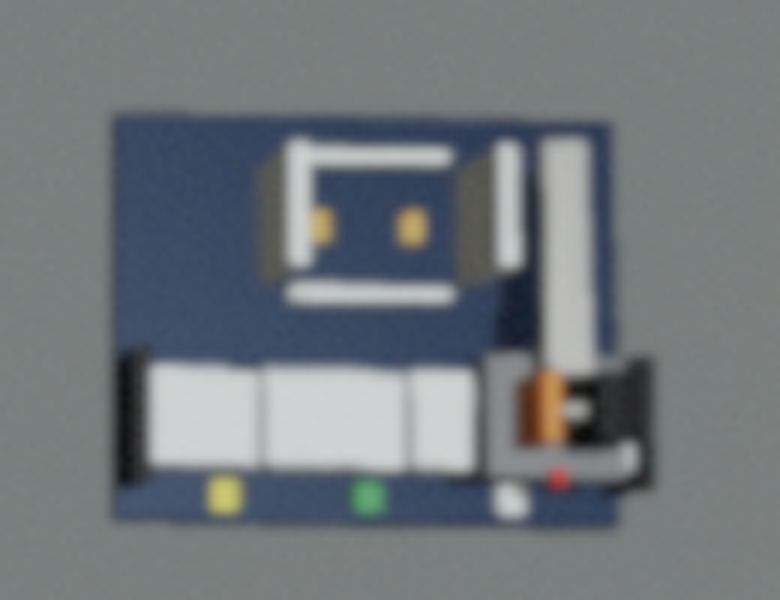

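View pics/crz.png

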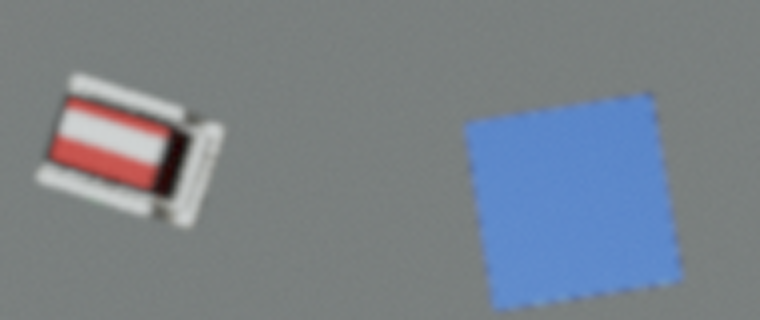

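View pics/sbay.png

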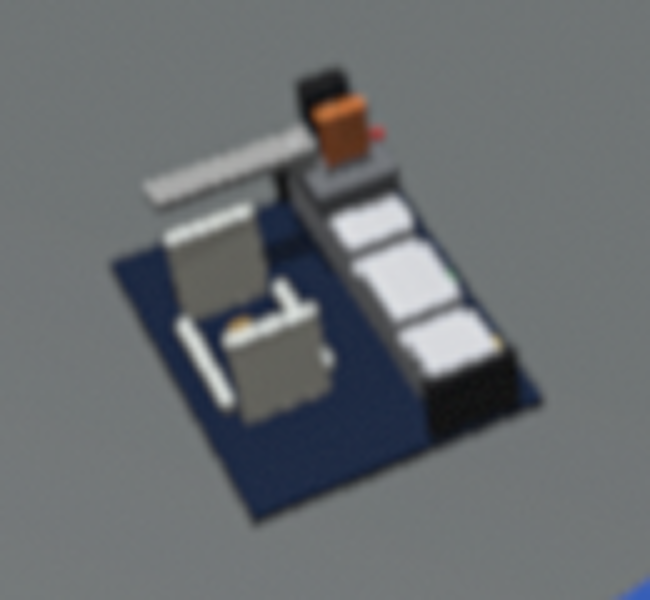

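Top view: the bay axes lie nearly along the world axes, with the slider at bay -x. The white, green and yellow marks run towards +y, and the orange tab is on the +y side of the black half. The pack's y axis is turned about -16° in the cradle. Next I set up a move planner.

```bash
cat >> h.py <<'E'
def plan(pos,jaw_deg,o=None,tilt=None):
    """TCP target pos (tips down), jaw axis z at world yaw jaw_deg -> shift cm + rotvec deg (both half turns)"""
    o=o or bot.get_obs(); T=tcpT(o)
    out=[]
    for a in (jaw_deg,jaw_deg+180):
        a=np.radians(a); x=np.array([0,0,-1.]); z=np.array([np.cos(a),np.sin(a),0]); y=np.cross(z,x)
        G=np.c_[x,y,z]; rv=np.degrees(Rn.from_matrix(T[:3,:3].T@G).as_rotvec())
        sh=100*T[:3,:3].T@(np.array(pos)-T[:3,3])
        out.append((np.linalg.norm(rv),sh.round(2).tolist(),rv.round(2).tolist(),round(float(np.degrees(a))%360-0,1)))
    for k in out: print("plan",k)
    return out
def st():
    o=bot.get_obs(); T=tcpT(o); z=T[:3,2]
    print("t",round(o["clock"],2),"tcp",o["tcp_pos"].round(4),"grasp",(T[:3,3]+.069*T[:3,0]).round(4),"jaw",round(float(np.degrees(np.arctan2(z[1],z[0]))),2),"tx",T[:3,0].round(4),"q",o["q"].round(3),"F",o["contact_force"].round(1),"w",round(o["grip_width"]*92,1))
    return o
E
python3 - <<'E'
from h import *
o=st()
c=bot.get_calibration("wrist"); print(tcpT(o)[:3,:3]@c["hand_eye"][:3,:3], )
plan([.52,.29,.30],74.3,o)
E
```

```text
t 0.7 tcp [ 0.2306 -0.5267  0.3027] grasp [ 0.2306 -0.5267  0.2337] jaw -66.35 tx [ 0.e+00 -1.e-04 -1.e+00] q [-1.368  0.158  1.597  0.     1.386 -0.21 ] F [0.1 0.2 0.5] w 92.0
[[ 0.40166274 -0.88716234 -0.2271784 ]
 [-0.91578679 -0.38876447 -0.10097892]
 [ 0.00126581  0.24860645 -0.96860375]]
plan (np.float64(140.64752849591423), [0.27, 59.27, -63.2], [-140.65, 0.0, 0.0], 74.3)
plan (np.float64(39.352471707392205), [0.27, 59.27, -63.2], [39.35, 0.0, -0.0], 254.3)
```

```bash
python3 - <<'E'
from h import *
o=st(); plan([.57,-.225,.30],0,o)
E
```

```text
t 0.7 tcp [ 0.2306 -0.5267  0.3027] grasp [ 0.2306 -0.5267  0.2337] jaw -66.35 tx [ 0.e+00 -1.e-04 -1.e+00] q [-1.368  0.158  1.597  0.     1.386 -0.21 ] F [0.1 0.2 0.5] w 92.0
plan (np.float64(66.34752857146486), [0.27, 43.19, -14.02], [-66.35, 0.0, 0.0], 0.0)
plan (np.float64(113.65247156927211), [0.27, 43.19, -14.02], [113.65, 0.0, -0.0], 180.0)
```

>>> play_rows(moves=[[-1,0.3,43.2,-14,-66.35,0,0],[-1,0.3,43.2,-14,-66.35,0,0],[-1,0.3,43.2,-14,-66.35,0,0],[-1,0.3,43.2,-14,-66.35,0,0],[-1,0.3,43.2,-14,-66.35,0,0],[-1,0.3,43.2,-14,-66.35,0,0],[-1,0.3,43.2,-14,-66.35,0,0],[-1,0.3,43.2,-14,-66.35,0,0],[-1,0.3,43.2,-14,-66.35,0,0],[-1,0.3,43.2,-14,-66.35,0,0],[-1,0.3,43.2,-14,-66.35,0,0]])

```text
clock: 2.08
tcp_pos: [0.5693, -0.2265, 0.2998]
orientation: [0.707, 0.001, 0.707, -0.001]
contact_force: [-0.4, 1.0, -1.0]
grip_width: 0.998
```

```bash
cat >> h.py <<'E'
def shot(name):
    o=bot.get_obs(); im,d=bot.get_image("wrist"); T=tcpT(o)
    cv2.imwrite(f"pics/{name}.png",im); np.savez(f"{name}.npz",d=d,T=T,im=im); return o,im,d,T
def rep(n,P,m,d):
    q=P[m&(d>0)]
    if len(q)<3: print(n,"none");return
    r=cv2.minAreaRect(q[:,:2].astype(np.float32))
    print(n,len(q),"mean",q.mean(0).round(4),"rect",np.round(r[0],4),np.round(r[1],4),round(r[2],1),"z",np.percentile(q[:,2],[5,50,95]).round(4))
E
python3 - <<'E'
from h import *
st(); o,im,d,T=shot("w1"); P=cloud("wrist",d,T)
print(P[::80,::80,2].round(3))
E
```

```text
t 2.08 tcp [ 0.5693 -0.2265  0.2998] grasp [ 0.5693 -0.2265  0.2308] jaw -0.13 tx [-1.e-04 -2.e-04 -1.e+00] q [-0.576  0.257  1.489 -0.     1.396 -0.573] F [-0.4  1.  -1. ] w 91.8
[[-0.001 -0.002  0.     0.002 -0.001 -0.002 -0.001 -0.001]
 [-0.001  0.    -0.002  0.    -0.     0.    -0.     0.   ]
 [-0.001 -0.001  0.001 -0.     0.008 -0.002  0.001 -0.001]
 [-0.     0.001 -0.002  0.225  0.008  0.219  0.001 -0.001]
 [ 0.324  0.324  0.318  0.318  0.317  0.317  0.319  0.324]]
```

View pics/w1.png

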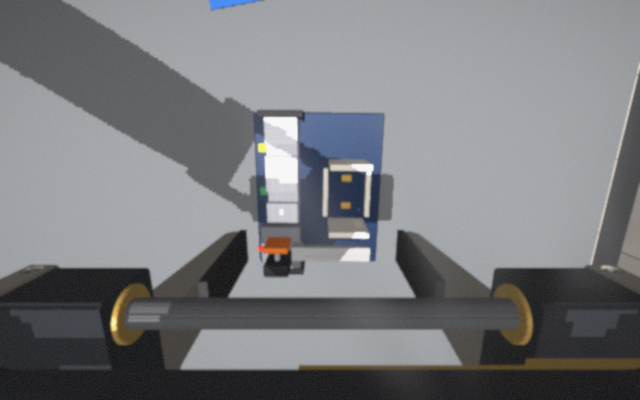

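The wrist picture shows the whole bay. The walls are at (350,165) and (348,228), the lips at (325,192) and (368,192), and the grip at (277,255).

```bash
python3 - <<'E'
from h import *
z=np.load("w1.npz"); d,T,im=z["d"],z["T"],z["im"]; P=cloud("wrist",d,T)
cv2.imwrite("pics/w1z.png",cv2.resize(im[95:285,235:400],None,fx=3.1,fy=3.1,interpolation=cv2.INTER_CUBIC))
b=np.zeros((400,640),bool); b[95:285,235:400]=1
Z=P[...,2]
hsv=cv2.cvtColor(im,cv2.COLOR_BGR2HSV)
for lo,hi in [(.0035,.0125),(.013,.022),(.062,.070),(.072,.086),(.098,.112)]:
    m=b&(Z>lo)&(Z<hi)
    n,l,s,c=cv2.connectedComponentsWithStats(m.astype(np.uint8),connectivity=4)
    for k in range(1,n):
        if s[k,4]>25:
            q=P[l==k]; r=cv2.minAreaRect(q[:,:2].astype(np.float32))
            print(lo,s[k].tolist(),"mean",q.mean(0).round(4),"x",np.percentile(q[:,0],[2,98]).round(4),"y",np.percentile(q[:,1],[2,98]).round(4),"ang",round(r[2],1))
# plate mask edges
m=b&(hsv[...,0]>100)&(hsv[...,0]<125)&(hsv[...,1]>110)&(abs(Z-.008)<.006)
q=P[m]
print("plate", q[:,:2].min(0),q[:,:2].max(0), cv2.minAreaRect(q[:,:2].astype(np.float32)))
# edges slope
for side in ("maxx","maxy"):
    pts=[]
    if side=="maxx":
        for y in np.arange(-.31,-.13,.005):
            s=q[abs(q[:,1]-y)<.0025]
            if len(s)>3: pts.append((y,np.percentile(s[:,0],98)))
    else:
        for x in np.arange(.55,.64,.005):
            s=q[abs(q[:,0]-x)<.0025]
            if len(s)>3: pts.append((x,np.percentile(s[:,1],98)))
    pts=np.array(pts); f=np.polyfit(pts[:,0],pts[:,1],1); print(side,f,np.degrees(f[0]),pts[:,1].mean())
E
```

```text
0.0035 [254, 112, 15, 134, 1124] mean [ 0.4922 -0.2102  0.0078] x [0.4856 0.4994] y [-0.2937 -0.1439] ang 89.0
0.0035 [299, 113, 86, 149, 9078] mean [ 0.5921 -0.2144  0.0078] x [0.5434 0.6434] y [-0.3084 -0.1406] ang 89.2
0.013 [335, 160, 31, 1, 31] mean [ 0.6048 -0.1937  0.0195] x [0.5871 0.6225] y [-0.194  -0.1935] ang 89.2
0.013 [323, 168, 5, 49, 237] mean [ 0.5743 -0.2352  0.0166] x [0.5717 0.5769] y [-0.2647 -0.2051] ang 0.1
0.013 [364, 171, 7, 46, 231] mean [ 0.6276 -0.2371  0.0165] x [0.6247 0.6308] y [-0.2654 -0.209 ] ang 89.1
0.013 [328, 219, 35, 3, 70] mean [ 0.5994 -0.2707  0.017 ] x [0.5787 0.6216] y [-0.2712 -0.2701] ang 89.4
0.062 [330, 164, 43, 8, 288] mean [ 0.6012 -0.1967  0.0654] x [0.5798 0.6235] y [-0.1997 -0.1935] ang 88.3
0.062 [258, 226, 45, 42, 659] mean [ 0.5211 -0.2752  0.0657] x [0.4996 0.5452] y [-0.3055 -0.2635] ang 6.0
0.062 [329, 231, 40, 8, 260] mean [ 0.6012 -0.2734  0.0655] x [0.5794 0.6226] y [-0.2775 -0.2702] ang 89.0
0.062 [290, 261, 11, 8, 77] mean [ 0.5394 -0.3103  0.0656] x [0.5338 0.5446] y [-0.3152 -0.3056] ang 89.5
0.072 [267, 237, 24, 8, 103] mean [ 0.5238 -0.2728  0.0798] x [0.5112 0.5356] y [-0.2749 -0.272 ] ang 78.6
0.072 [280, 244, 90, 20, 1272] mean [ 0.577  -0.289   0.0812] x [0.5309 0.6206] y [-0.2976 -0.2817] ang 3.1
0.098 [263, 245, 26, 9, 215] mean [ 0.5232 -0.2745  0.1042] x [0.5108 0.5353] y [-0.2782 -0.2721] ang 88.5
0.098 [263, 262, 26, 16, 377] mean [ 0.5228 -0.2966  0.1047] x [0.5104 0.5351] y [-0.305  -0.2911] ang 89.3
plate [ 0.48782153 -0.32927546] [ 0.64257981 -0.17034294] ((0.582038164138794, -0.2358929067850113), (0.1413862258195877, 0.1691657453775406), 71.98839569091797)
maxx [-0.07062693  0.62217047] -4.046624810299697 0.6395963058539194
maxy [ 0.30397561 -0.38823894] 17.416519685638985 -0.20281382108567614
```

View pics/w1z.png

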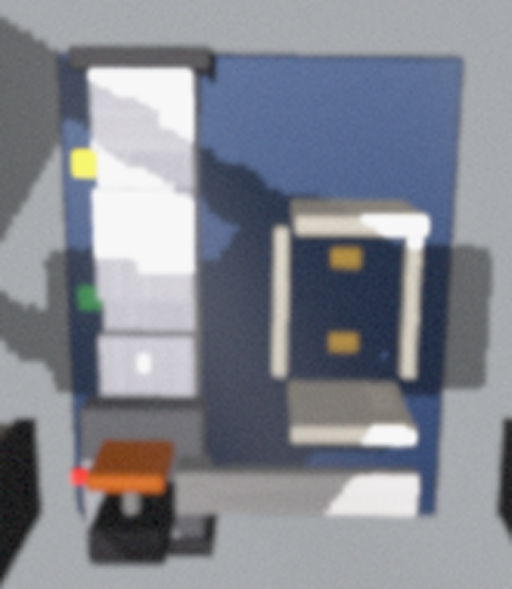

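```bash
python3 - <<'E'
from h import *
z=np.load("w1.npz"); d,T,im=z["d"],z["T"],z["im"]; P=cloud("wrist",d,T); Z=P[...,2]
def axis(n,m):
    q=P[m][:,:2]; c=q.mean(0); w,V=np.linalg.eigh(np.cov((q-c).T)); a=np.degrees(np.arctan2(V[1,1],V[0,1])); print(n,len(q),"axis",round((a+45)%90-45,2),np.sqrt(w).round(4))
X,Y=P[...,0],P[...,1]
axis("lip-",(Z>.013)&(Z<.022)&(X>.570)&(X<.579)&(Y<-.206)&(Y>-.263))
axis("lip+",(Z>.013)&(Z<.022)&(X>.623)&(X<.632)&(Y<-.206)&(Y>-.263))
axis("w+",(Z>.060)&(Z<.071)&(X>.58)&(X<.6235)&(Y<-.19)&(Y>-.203))
axis("w-",(Z>.060)&(Z<.071)&(X>.58)&(X<.6235)&(Y<-.268)&(Y>-.28))
axis("bar",(Z>.076)&(Z<.087)&(X>.54)&(X<.616)&(Y<-.27)&(Y>-.31))
# scene + mat from top already
pl=(Z>.0035)&(Z<.0125)&(X>.47)&(X<.67)&(Y<-.1)&(Y>-.29)
for side in range(3):
    pts=[]
    if side==0:
        for y in np.arange(-.26,-.15,.004):
            s=P[pl&(abs(Y-y)<.003)&(X>.6)]; pts.append((y,s[:,0].max()))
    elif side==1:
        for y in np.arange(-.26,-.15,.004):
            s=P[pl&(abs(Y-y)<.003)&(X<.52)]; pts.append((y,s[:,0].min()))
    else:
        for x in np.arange(.55,.64,.004):
            s=P[pl&(abs(X-x)<.003)]; pts.append((x,s[:,1].max()))
    pts=np.array(pts); f=np.polyfit(pts[:,0],pts[:,1],1); print(side,"slope deg",np.degrees(f[0]).round(2),"mean",pts[:,1].mean().round(4))
o=st(); plan([.53,.285,.30],-105.7,o)
E
```

```text
lip- 217 axis -0.14 [0.0018 0.0162]
lip+ 216 axis -0.95 [0.0018 0.0158]
w+ 285 axis -1.16 [0.0021 0.0127]
w- 276 axis -1.61 [0.0022 0.0126]
bar 1038 axis -0.88 [0.0049 0.022 ]
0 slope deg 0.91 mean 0.6451
1 slope deg 0.8 mean 0.4863
2 slope deg -0.06 mean -0.1382
t 2.12 tcp [ 0.5694 -0.2263  0.2998] grasp [ 0.5694 -0.2264  0.2308] jaw -0.12 tx [-1.e-04 -2.e-04 -1.e+00] q [-0.575  0.257  1.489 -0.     1.396 -0.573] F [ 0.2  0.4 -0.1] w 92.4
plan (np.float64(105.58135957104187), [-0.02, 51.13, -4.05], [105.58, 0.01, 0.01], 254.3)
plan (np.float64(74.41864137009146), [-0.02, 51.13, -4.05], [-74.42, -0.01, 0.01], 74.3)
```

>>> play_rows(moves=[[-1,0,51.1,-4,-74.4,0,0],[-1,0,51.1,-4,-74.4,0,0],[-1,0,51.1,-4,-74.4,0,0],[-1,0,51.1,-4,-74.4,0,0],[-1,0,51.1,-4,-74.4,0,0],[-1,0,51.1,-4,-74.4,0,0],[-1,0,51.1,-4,-74.4,0,0],[-1,0,51.1,-4,-74.4,0,0],[-1,0,51.1,-4,-74.4,0,0],[-1,0,51.1,-4,-74.4,0,0],[-1,0,51.1,-4,-74.4,0,0],[-1,0,51.1,-4,-74.4,0,0]])

```text
clock: 3.62
tcp_pos: [0.5307, 0.2843, 0.2998]
orientation: [0.564, -0.427, 0.564, 0.427]
contact_force: [0.2, -0.2, -0.1]
grip_width: 0.998
```

```bash
python3 - <<'E'
from h import *
st(); o,im,d,T=shot("w2"); P=cloud("wrist",d,T); Z=P[...,2]
r=bot.outline_of("pack_mid","wrist")
for k in r: print(k["confidence"],k["location"],k["mask"].sum(),np.median(P[k["mask"]],0).round(3))
E
```

```text
t 3.62 tcp [0.5307 0.2843 0.2998] grasp [0.5307 0.2843 0.2308] jaw 74.27 tx [ 1.e-04 -2.e-04 -1.e+00] q [ 0.291  0.23   1.521 -0.     1.391 -1.005] F [ 0.2 -0.2 -0.1] w 91.8
0.9 [328.3, 178.5] 2421 [0.515 0.295 0.068]
0.8 [330.3, 277.1] 1727 [0.637 0.271 0.059]
0.63 [414.6, 68.3] 3500 [0.431 0.41  0.06 ]
```

View pics/w2.png

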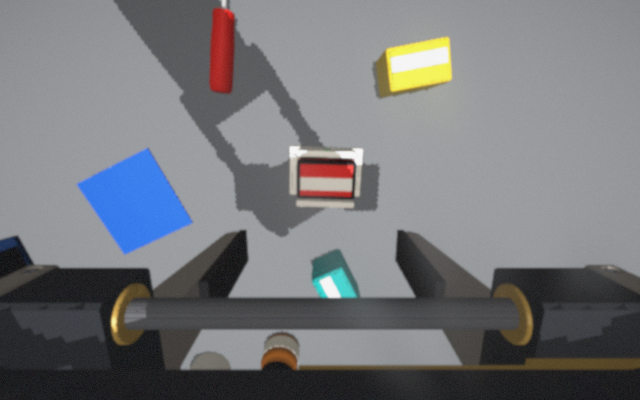

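The wrist picture shows the pack at (327,178) standing in the cradle, with the turquoise decoy at (330,277) and the yellow one at (418,65). The 0.9 detection at (0.515, 0.295, 0.068) has the correct top height.

```bash
python3 - <<'E'
from h import *
z=np.load("w2.npz"); d,T,im=z["d"],z["T"],z["im"]; P=cloud("wrist",d,T); Z=P[...,2]
X,Y=P[...,0],P[...,1]
b=(abs(X-.515)<.06)&(abs(Y-.29)<.06)
a=np.radians(74.27); ey=np.array([np.cos(a),np.sin(a)]); ex=np.array([np.sin(a),-np.cos(a)])
hsv=cv2.cvtColor(im,cv2.COLOR_BGR2HSV); 
m=b&(Z>.060)&(Z<.074)
q=P[m]; u=(q[:,:2]-[.515,.29])@ex; v=(q[:,:2]-[.515,.29])@ey
print("z",np.percentile(q[:,2],[5,50,95]))
H,xe,ye=np.histogram2d(u,v,bins=[np.arange(-.045,.046,.003),np.arange(-.05,.051,.005)]); print(H.astype(int))
import sys
# pack top: red or white between walls
red=(((hsv[...,0]<8)|(hsv[...,0]>172))&(hsv[...,1]>120))&m
q=P[red]; r=cv2.minAreaRect(q[:,:2].astype(np.float32)); print("red",len(q),r, q.mean(0))
for ang in np.arange(-4,4.1,1):
    A=np.radians(74.27+ang); e=np.array([np.cos(A),np.sin(A)]); f=np.array([np.sin(A),-np.cos(A)])
    print(ang,np.ptp(q[:,:2]@e).round(4),np.ptp(q[:,:2]@f).round(4))
cv2.imwrite("pics/w2z.png",cv2.resize(im[140:215,280:375],None,fx=7,fy=7,interpolation=cv2.INTER_CUBIC))
E
```

```text
z [0.06459793 0.06761792 0.0692838 ]
[[ 0  0  0  0  0  0  0  0  0  0  0  0  0  0  0  0  0  0  0  0]
 [ 0  0  0  0  0  0  0  0  0  0  0  0  0  0  0  0  0  0  0  0]
 [ 0  0  0  0  0  0  0  0  0  0  0  0  0  0  0  0  0  0  0  0]
 [ 0  0  0  0  0  0  0  0  0  0  0  0  0  0  0  0  0  0  0  0]
 [ 0  0  0  0  2  5  4  5  2  0  0  0  0  0  0  0  0  0  0  0]
 [ 0  0  0  0  5 15 12 15 15 15 12 15 15 11 12 10 10  2  0  0]
 [ 0  0  0  0  6 15 12 15 15 14 12 15 15 12 15 15 13  5  0  0]
 [ 0  0  0  0  0  0  0  0  2  5  4  5  5  4  6  9  9  3  0  0]
 [ 0  0  0  0  4 15 13 14 15 14 11 10 10  7 10 10  7  1  0  0]
 [ 0  0  0  0  5 15 11 15 15 14 12 14 15 12 15 15 12  4  0  0]
 [ 0  0  0  0  5 14 11 14 13 12 11 14 13 10 13 11 11  3  0  0]
 [ 0  0  0  0  6 11 10 11 12 13  9 11 12  9 12 15 10  3  0  0]
 [ 0  0  0  0  6 15 13 14 15 15 12 15 15 12 15 14 11  3  0  0]
 [ 0  0  0  0  6 15 15 12 15 14 12 15 15 12 15 14 12  3  0  0]
 [ 0  0  0  0  5 15 15 12 14 15 12 15 14 13 15 13 14  2  0  0]
 [ 0  0  0  0  5 12 14  9 13 12 11 14 10 12 15 10  9  3  0  0]
 [ 0  0  0  0  6 13 11 11 12 13  9 11 11 12 10 11 15  2
[... 441 characters left out ...]
  0  0]
 [ 0  0  0  0 10 11 15 12 12 13  9 11 11 11  8 11  9  0  0  0]
 [ 0  0  0  0  3  4  5  3  5  9  8 10  8 10  8 10 11  0  0  0]
 [ 0  0  0  0  0  0  0  0  0  0  0  0  0  0  0  0  1  0  0  0]
 [ 0  0  0  0  0  0  0  0  0  0  0  0  0  0  0  0  0  0  0  0]
 [ 0  0  0  0  0  0  0  0  0  0  0  0  0  0  0  0  0  0  0  0]
 [ 0  0  0  0  0  0  0  0  0  0  0  0  0  0  0  0  0  0  0  0]]
red 1017 ((0.5159071683883667, 0.29426807165145874), (0.05773749575018883, 0.03915455937385559), 72.20256042480469) [0.51358986 0.2955743  0.06804951]
-4.0 0.0581 0.0401
-3.0 0.0577 0.0394
-2.0 0.0577 0.0392
-1.0 0.058 0.0395
0.0 0.0584 0.04
1.0 0.0587 0.0404
2.0 0.0591 0.0408
3.0 0.0595 0.0413
4.0 0.0599 0.0418
```

View pics/w2z.png

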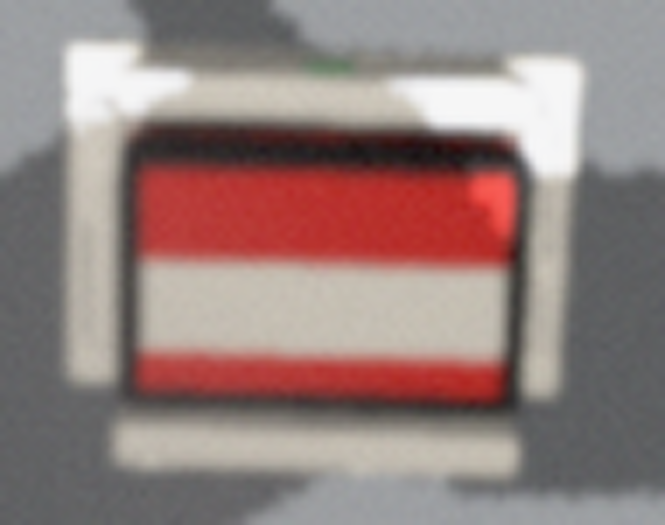

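```bash
python3 - <<'E'
from h import *
o=st(); plan([.516,.2942,.111],72.4,o)
E
```

```text
t 3.73 tcp [0.5306 0.2847 0.2998] grasp [0.5306 0.2847 0.2308] jaw 74.3 tx [ 1.e-04 -1.e-04 -1.e+00] q [ 0.292  0.23   1.521 -0.     1.391 -1.005] F [-0.3  0.2  0.3] w 92.0
plan (np.float64(1.9025050296707766), [18.88, 1.66, 0.52], [1.9, -0.0, 0.01], 72.4)
plan (np.float64(178.09750647162488), [18.88, 1.66, 0.52], [-178.1, -0.01, -0.0], 252.4)
```

>>> play_rows(moves=[[-1,3,1.66,0.5,1.9,0,0],[-1,9,1.66,0.5,1.9,0,0],[-1,14,1.66,0.5,1.9,0,0],[-1,17,1.66,0.5,1.9,0,0],[-1,18.9,1.66,0.5,1.9,0,0],[-1,18.9,1.66,0.5,1.9,0,0],[0.6,18.9,1.66,0.5,1.9,0,0],[0.6,18.9,1.66,0.5,1.9,0,0],[0.6,18.9,1.66,0.5,1.9,0,0],[0.6,18.9,1.66,0.5,1.9,0,0],[0.6,18.9,1.66,0.5,1.9,0,0]])

```text
clock: 5.1
tcp_pos: [0.516, 0.2947, 0.1119]
orientation: [0.57, -0.419, 0.57, 0.418]
contact_force: [-2.2, -4.0, 6.2]
grip_width: 0.695
```

```bash
python3 - <<'E'
from h import *
o=st()
E
```

```text
t 5.1 tcp [0.516  0.2947 0.1119] grasp [0.5161 0.2946 0.0429] jaw 72.53 tx [ 9.0e-04 -1.1e-03 -1.0e+00] q [ 0.316  0.423  1.678 -0.002  1.04  -0.949] F [-2.2 -4.   6.2] w 63.9
```

>>> play_rows(moves=[[1,-2,0,0,0,0,0],[1,-6,0,0,0,0,0],[1,-10,0,0,0,0,0],[1,-11,0,0,0,0,0],[1,-11,0,0,0,0,0]])

```text
clock: 5.72
tcp_pos: [0.5154, 0.2952, 0.2206]
orientation: [0.57, -0.418, 0.57, 0.418]
contact_force: [-0.1, -0.7, -5.4]
grip_width: 0.696
```

```bash
python3 - <<'E'
from h import *
o=st(); plan([.491,.036,.16],90,o); shot("w3")
E
```

```text
t 5.72 tcp [0.5154 0.2952 0.2206] grasp [0.5154 0.2952 0.1516] jaw 72.5 tx [ 2.e-04  3.e-04 -1.e+00] q [ 0.317  0.279  1.623  0.     1.239 -0.949] F [-0.1 -0.7 -5.4] w 64.0
plan (np.float64(17.498285781770207), [6.05, -5.47, -25.45], [-17.5, 0.02, 0.01], 90.0)
plan (np.float64(162.5017242701541), [6.05, -5.47, -25.45], [162.5, 0.01, -0.02], 270.0)
```

View pics/w3.png

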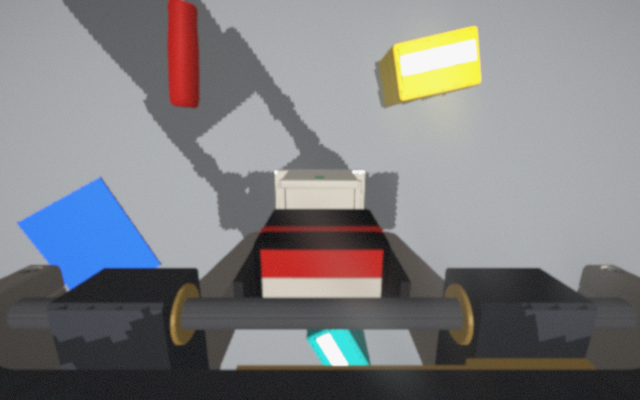

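The pack is held by its ends and clear of the cradle, at (322,250) in the picture. Next is the mat.

>>> play_rows(moves=[[1,2,-1.3,-6.1,-4,0,0],[1,3.5,-2.6,-12.2,-9,0,0],[1,5,-3.9,-18.3,-13,0,0],[1,6,-5,-23.5,-17.5,0,0],[1,6,-5.47,-25.45,-17.5,0,0],[1,8.5,-5.47,-25.45,-17.5,0,0],[1,10.2,-5.47,-25.45,-17.5,0,0],[1,10.8,-5.47,-25.45,-17.5,0,0],[1,10.8,-5.47,-25.45,-17.5,0,0]])

```text
clock: 6.9
tcp_pos: [0.4908, 0.0364, 0.112]
orientation: [0.499, -0.5, 0.5, 0.501]
contact_force: [0.4, 0.1, -4.5]
grip_width: 0.694
```

```bash
python3 - <<'E'
from h import *
o=st()
E
```

```text
t 6.9 tcp [0.4908 0.0364 0.112 ] grasp [0.4906 0.0364 0.043 ] jaw 90.04 tx [-1.6e-03  3.0e-04 -1.0e+00] q [-0.172  0.194  1.971 -0.     0.978 -1.744] F [ 0.4  0.1 -4.5] w 63.8
```

>>> play_rows(moves=[[1,0.4,0,0,0,0,0],[1,0.55,0,0,0,0,0],[1,0.6,0,0,0,0,0],[1,0.6,0,0,0,0,0]])

```text
clock: 7.4
tcp_pos: [0.4913, 0.036, 0.1069]
orientation: [-0.5, 0.5, -0.5, -0.5]
contact_force: [-0.7, 0.5, -4.7]
grip_width: 0.692
```

```bash
python3 - <<'E'
from h import *
o=st()
E
```

```text
t 7.4 tcp [0.4913 0.036  0.1069] grasp [0.4913 0.0359 0.0379] jaw 90.0 tx [ 3.e-04 -1.e-04 -1.e+00] q [-0.173  0.204  1.972 -0.     0.965 -1.744] F [-0.7  0.5 -4.7] w 63.6
```

>>> play_rows(moves=[[1,0.1,0,0,0,0,0],[1,0.15,0,0,0,0,0],[1,0.15,0,0,0,0,0]])

```text
clock: 7.78
tcp_pos: [0.4914, 0.0359, 0.1058]
orientation: [-0.5, 0.5, -0.5, -0.5]
contact_force: [-4.4, 0.4, 5.2]
grip_width: 0.698
```

```bash
python3 - <<'E'
from h import *
o=st()
E
```

```text
t 7.78 tcp [0.4914 0.0359 0.1058] grasp [0.4914 0.0359 0.0368] jaw 90.01 tx [ 2.e-04 -1.e-04 -1.e+00] q [-0.173  0.207  1.972 -0.     0.963 -1.744] F [-4.4  0.4  5.2] w 64.2
```

>>> play_rows(moves=[[-1,0,0,0,0,0,0],[-1,0,0,0,0,0,0],[-1,0,0,0,0,0,0],[-1,0,0,0,0,0,0],[-1,-3,0,0,0,0,0],[-1,-8,0,0,0,0,0],[-1,-14,0,0,10,0,0],[-1,-17,0,0,20,0,0],[-1,-17,0,0,30,0,0],[-1,-17,0,0,40,0,0],[-1,-17,0,0,50,0,0],[-1,-17,0,0,60,0,0],[-1,-17,0,0,70,0,0],[-1,-17,0,0,80,0,0],[-1,-17,0,0,90,0,0],[-1,-17,0,0,90,0,0]])

```text
clock: 9.78
tcp_pos: [0.4911, 0.036, 0.2751]
orientation: [0.707, -0.001, 0.707, 0.001]
contact_force: [-0.6, -0.1, -0.7]
grip_width: 0.998
```

```bash
python3 - <<'E'
from h import *
o=st(); _,im,d,T=shot("w4"); P=cloud("wrist",d,T); X,Y,Z=P[...,0],P[...,1],P[...,2]
m=(abs(X-.491)<.06)&(abs(Y-.036)<.07)&(Z>.054)&(Z<.07)
q=P[m]; print(len(q),np.percentile(q[:,2],[5,50,95])); r=cv2.minAreaRect(q[:,:2].astype(np.float32)); print(r)
c=q[:,:2].mean(0);w,V=np.linalg.eigh(np.cov((q[:,:2]-c).T)); print(c,np.degrees(np.arctan2(V[1,1],V[0,1])),np.sqrt(12*w), np.percentile(q[:,0],[1,99]),np.percentile(q[:,1],[1,99]))
E
```

```text
t 9.78 tcp [0.4911 0.036  0.2751] grasp [0.4911 0.036  0.2061] jaw 0.11 tx [-1.e-04  0.e+00 -1.e+00] q [-0.173 -0.035  1.855  0.     1.322 -0.175] F [-0.6 -0.1 -0.7] w 91.8
2444 [0.06000594 0.06204785 0.06337986]
((0.4931753873825073, 0.03658197075128555), (0.06356655061244965, 0.04138530418276787), 89.19126892089844)
[0.49292221 0.03796975] 89.33175360438274 [0.0413358  0.06386658] [0.47254215 0.51333987] [0.00544731 0.06802965]
```

View pics/w4.png

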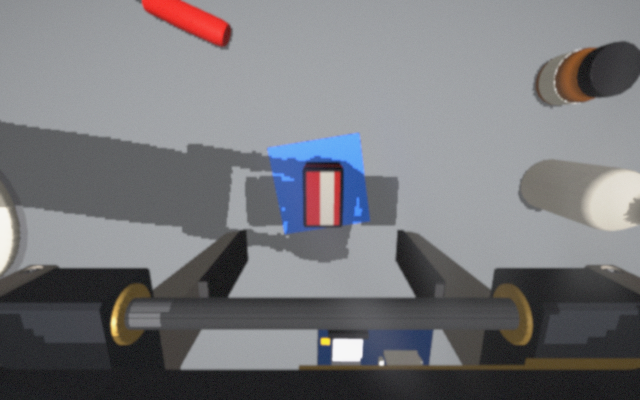

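The pack stands upright on the mat at (323,195), centre (0.493, 0.037), top z 0.062. I'll take it by its broad faces.

>>> play_rows(moves=[[-1,3,0,0.2,0.9,0,0],[-1,9,0,0.2,0.9,0,0],[-1,14,0,0.2,0.9,0,0],[-1,16,0,0.2,0.9,0,0],[-1,16,0,0.2,0.9,0,0],[1,16,0,0.2,0.9,0,0],[1,16,0,0.2,0.9,0,0],[1,16,0,0.2,0.9,0,0],[1,16,0,0.2,0.9,0,0],[1,16,0,0.2,0.9,0,0],[1,16,0,0.2,0.9,0,0]])

```text
clock: 11.2
tcp_pos: [0.4929, 0.036, 0.1153]
orientation: [0.707, 0.006, 0.707, -0.005]
contact_force: [-2.0, 0.2, 3.5]
grip_width: 0.456
```

```bash
python3 - <<'E'
from h import *
o=st()
E
```

```text
t 11.2 tcp [0.4929 0.036  0.1153] grasp [0.4929 0.036  0.0463] jaw -0.89 tx [-9.e-04  1.e-04 -1.e+00] q [-0.172  0.193  1.965 -0.     0.985 -0.157] F [-2.   0.2  3.5] w 42.0
```

>>> play_rows(moves=[[1,-2,0,0,0,0,0],[1,-7,0,0,0,0,0],[1,-12,0,0,0,0,0],[1,-12,0,0,0,0,0]])

```text
clock: 11.7
tcp_pos: [0.4953, 0.0356, 0.2387]
orientation: [0.71, 0.005, 0.704, -0.006]
contact_force: [1.2, 0.1, -5.5]
grip_width: 0.456
```

```bash
python3 - <<'E'
from h import *
o=st(); plan([.601,-.2355,.22],-0.8,o)
_,im,d,T=shot("w5"); P=cloud("wrist",d,T); X,Y,Z=P[...,0],P[...,1],P[...,2]
L=(P-T[:3,3])@T[:3,:3]  # tool coords
m=(L[...,0]>.045)&(L[...,0]<.06)&(abs(L[...,1])<.05)&(abs(L[...,2])<.03)
q=L[m]; print(len(q)); 
for k in range(3): print(np.percentile(q[:,k],[1,50,99]).round(4))
hsv=cv2.cvtColor(im,cv2.COLOR_BGR2HSV); 
red=(((hsv[...,0]<8)|(hsv[...,0]>172))&(hsv[...,1]>120))&m
print([np.percentile(L[red][:,k],[1,99]).round(4) for k in range(3)])
E
```

```text
t 11.7 tcp [0.4953 0.0356 0.2387] grasp [0.4958 0.0355 0.1697] jaw -0.9 tx [ 0.0081 -0.0013 -1.    ] q [-0.172  0.009  1.887  0.     1.238 -0.156] F [ 1.2  0.1 -5.5] w 42.0
plan (np.float64(0.4777178935675852), [1.99, -26.94, 10.98], [-0.1, 0.46, 0.07], 359.2)
plan (np.float64(179.90325868781426), [1.99, -26.94, 10.98], [179.9, 0.11, -0.73], 179.2)
8137
[0.0464 0.0532 0.0588]
[-0.0132  0.0107  0.0324]
[-0.0265  0.0002  0.0266]
[array([0.0519, 0.0546]), array([-0.0133,  0.0285]), array([-0.0172,  0.0176])]
```

View pics/w5.png

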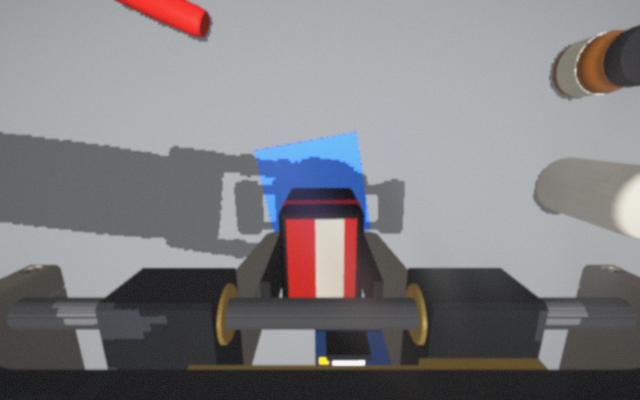

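The pack is held by its broad faces and centred in the hand: face bias 0.2 mm, end at +32.4 mm. Next is above the bay.

>>> play_rows(moves=[[1,0,-6,2.5,0,0,0],[1,0,-12,5,0,0,0],[1,0,-18,7.5,0,0,0],[1,0.5,-23,9.5,0,0,0],[1,1,-26,10.8,0,0,0],[1,1.5,-27,11.2,0,0,0],[1,1.5,-27,11.2,0,0,0],[1,1.5,-27,11.2,0,0,0]])

```text
clock: 12.75
tcp_pos: [0.6004, -0.2341, 0.2193]
orientation: [0.706, 0.006, 0.708, -0.005]
contact_force: [0.7, -0.0, -4.1]
grip_width: 0.456
```

```bash
python3 - <<'E'
from h import *
o=st(); plan([.601,-.2356,.2],-0.8,o)
_,im,d,T=shot("w6"); P=cloud("wrist",d,T); X,Y,Z=P[...,0],P[...,1],P[...,2]
m=(Z>.060)&(Z<.071)&(X>.57)&(X<.635)&(Y<-.18)&(Y>-.21); rep("w+",P,m,d)
m=(Z>.012)&(Z<.022)&(X>.56)&(X<.59)&(Y<-.18)&(Y>-.27); rep("l-",P,m,d)
m=(Z>.012)&(Z<.022)&(X>.61)&(X<.64)&(Y<-.18)&(Y>-.27); rep("l+",P,m,d)
E
```

```text
t 12.75 tcp [ 0.6004 -0.2341  0.2193] grasp [ 0.6003 -0.234   0.1503] jaw -0.83 tx [-0.0018  0.0015 -1.    ] q [-0.559  0.405  1.466  0.     1.273 -0.545] F [ 0.7 -0.  -4.1] w 41.9
plan (np.float64(0.13685869754718008), [1.93, -0.15, 0.06], [-0.03, -0.1, -0.09], 359.2)
plan (np.float64(179.97475858902482), [1.93, -0.15, 0.06], [179.97, -0.14, 0.16], 179.2)
w+ 508 mean [ 0.6016 -0.1966  0.0655] rect [ 0.6015 -0.1967] [0.0068 0.0451] 89.3 z [0.0644 0.0656 0.0666]
l- 99 mean [ 0.5756 -0.2111  0.0166] rect [ 0.578  -0.2054] [0.0314 0.0106] 65.7 z [0.0141 0.0166 0.019 ]
l+ 102 mean [ 0.6267 -0.2109  0.0168] rect [ 0.6241 -0.2055] [0.012  0.0343] 30.3 z [0.0151 0.0168 0.0189]
```

View pics/w6.png

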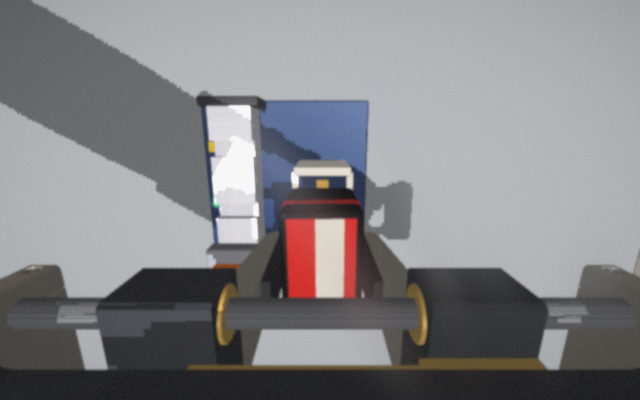

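>>> play_rows(moves=[[1,2,0,0,0,0,0],[1,3,0,0,0,0,0],[1,3,0,0,0,0,0],[1,3,0,0,0,0,0]])

```text
clock: 13.3
tcp_pos: [0.6011, -0.2358, 0.1903]
orientation: [0.707, 0.005, 0.707, -0.006]
contact_force: [-0.4, -0.5, -4.0]
grip_width: 0.455
```

```bash
python3 - <<'E'
from h import *
o=st(); plan([.601,-.2356,.126],-0.8,o)
E
```

```text
t 13.3 tcp [ 0.6011 -0.2358  0.1903] grasp [ 0.6011 -0.2358  0.1213] jaw -0.9 tx [ 3.e-04 -2.e-04 -1.e+00] q [-0.561  0.437  1.484  0.     1.22  -0.545] F [-0.4 -0.5 -4. ] w 41.9
plan (np.float64(0.09871089584026604), [6.43, 0.02, -0.01], [-0.1, 0.02, 0.01], 359.2)
plan (np.float64(179.90340311640097), [6.43, 0.02, -0.01], [179.9, 0.01, -0.03], 179.2)
```

>>> play_rows(moves=[[1,2,0,0,0,0,0],[1,4,0,0,0,0,0],[1,5,0,0,0,0,0],[1,5.5,0,0,0,0,0],[1,5.5,0,0,0,0,0]])

```text
clock: 13.92
tcp_pos: [0.6009, -0.2358, 0.1349]
orientation: [0.707, 0.006, 0.707, -0.005]
contact_force: [-0.1, -0.1, -5.2]
grip_width: 0.457
```

```bash
python3 - <<'E'
from h import *
o=st()
E
```

```text
t 13.93 tcp [ 0.6009 -0.2358  0.1349] grasp [ 0.6009 -0.2357  0.0659] jaw -0.9 tx [-3.e-04  2.e-04 -1.e+00] q [-0.561  0.505  1.511 -0.     1.126 -0.545] F [-0.1 -0.1 -5.2] w 42.1
```

>>> play_rows(moves=[[1,0.5,0,0,0,0,0],[1,0.9,0,0,0,0,0],[1,1.2,0,0,0,0,0],[1,1.4,0,0,0,0,0],[1,1.4,0,0,0,0,0]])

```text
clock: 14.55
tcp_pos: [0.601, -0.2358, 0.1213]
orientation: [0.707, 0.005, 0.707, -0.006]
contact_force: [-0.4, 0.5, -3.9]
grip_width: 0.45
```

```bash
python3 - <<'E'
from h import *
o=st()
E
```

```text
t 14.55 tcp [ 0.601  -0.2358  0.1213] grasp [ 0.6011 -0.2358  0.0523] jaw -0.9 tx [ 2.e-04 -2.e-04 -1.e+00] q [-0.561  0.523  1.516 -0.     1.102 -0.545] F [-0.4  0.5 -3.9] w 41.4
```

>>> play_rows(moves=[[1,0.1,0,0,0,0,0],[1,0.15,0,0,0,0,0],[1,0.15,0,0,0,0,0]])

```text
clock: 14.92
tcp_pos: [0.6011, -0.2358, 0.1213]
orientation: [0.707, 0.005, 0.707, -0.006]
contact_force: [-4.0, 2.4, 5.6]
grip_width: 0.455
```

```bash
python3 - <<'E'
from h import *
o=st()
E
```

```text
t 14.93 tcp [ 0.6011 -0.2358  0.1213] grasp [ 0.6011 -0.2358  0.0523] jaw -0.89 tx [-1.e-04 -2.e-04 -1.e+00] q [-0.561  0.523  1.515 -0.     1.103 -0.545] F [-4.   2.4  5.6] w 41.8
```

Contact on the bay floor came at the expected height. I'll release to about 64 mm and lift.

>>> play_rows(moves=[[-0.4,0.1,0,0,0,0,0],[-0.4,0,0,0,0,0,0],[-0.4,0,0,0,0,0,0],[-0.4,-2,0,0,0,0,0],[-0.4,-7,0,0,0,0,0],[-0.4,-13,0,0,0,0,0],[-0.4,-17,0,0,0,0,0],[-0.4,-17,0,0,0,0,0],[-0.4,-17,0,0,0,0,0]])

```text
clock: 16.05
tcp_pos: [0.6007, -0.2356, 0.2897]
orientation: [0.707, 0.006, 0.707, -0.005]
contact_force: [-0.2, 0.4, -0.4]
grip_width: 0.7
```

```bash
python3 - <<'E'
from h import *
o=st(); _,im,d,T=shot("w7"); P=cloud("wrist",d,T); X,Y,Z=P[...,0],P[...,1],P[...,2]
hsv=cv2.cvtColor(im,cv2.COLOR_BGR2HSV); 
m=(Z>.062)&(Z<.074)&(X>.57)&(X<.635)&(Y<-.20)&(Y>-.269); rep("pack",P,m,d)
red=(((hsv[...,0]<8)|(hsv[...,0]>172))&(hsv[...,1]>120))&m; rep("red",P,red,d)
m=(Z>.099)&(Z<.112)&(X>.49)&(X<.56)
ora=m&(hsv[...,0]<20)&(hsv[...,1]>140); rep("tab",P,ora,d); q=P[ora]; print(q.min(0),q.max(0))
blk=m&~ora; rep("blk",P,blk&(Y<-.28),d); q=P[blk&(Y<-.28)]; print(np.percentile(q,2,axis=0),np.percentile(q,98,axis=0))
m=(Z>.076)&(Z<.088)&(X>.54)&(X<.63)&(Y<-.27)&(Y>-.31); rep("bar",P,m,d)
E
```

```text
t 16.05 tcp [ 0.6007 -0.2356  0.2897] grasp [ 0.6007 -0.2356  0.2207] jaw -0.89 tx [-3.e-04  1.e-04 -1.e+00] q [-0.561  0.347  1.398 -0.     1.397 -0.545] F [-0.2  0.4 -0.4] w 64.4
pack 2324 mean [ 0.6017 -0.2341  0.068 ] rect [ 0.6017 -0.2336] [0.068  0.0425] 88.3 z [0.066  0.0681 0.0695]
red 1003 mean [ 0.5993 -0.2344  0.0682] rect [ 0.6019 -0.2348] [0.0576 0.0357] 89.8 z [0.0669 0.0681 0.0694]
tab 45 mean [ 0.514  -0.2735  0.104 ] rect [ 0.5146 -0.2745] [0.0072 0.0051] 4.5 z [0.0996 0.1047 0.1067]
[ 0.51104327 -0.27722226  0.09909898] [ 0.51805247 -0.2718333   0.10764442]
blk noneTraceback (most recent call last):
  File "<stdin>", line 8, in <module>
    return _quantile_unchecked(
        a, q, axis, out, overwrite_input, method, keepdims, weights)
    return _ureduce(a,
                    func=_quantile_ureduce_func,
    ...<5 lines>...
                    overwrite_input=overwrite_input,
                    method=method)
    r = func(a, **kwargs)
    result = _quantile(arr,
                       quantiles=q,
    ...<2 lines>...
                       out=out,
                       weights=wgt)
    slices_having_nans = np.isnan(arr[-1, ...])
                                  ~~~^^^^^^^^^
IndexError: index -1 is out of bounds for axis 0 with size 0
```

View pics/w7.png

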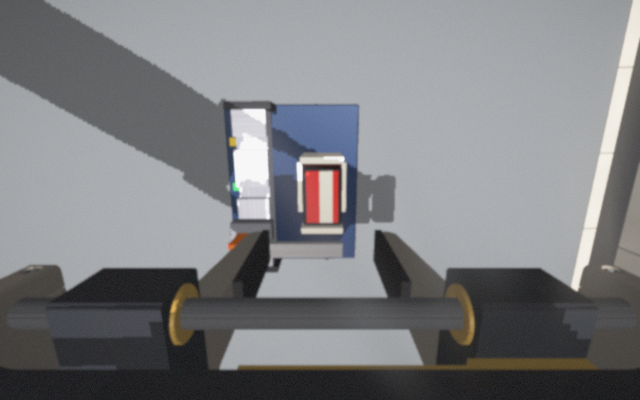

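The pack is seated: top z 0.068, centred at (0.6017, -0.234). Now I turn the jaws along the bay's y and go over the grip.

```bash
python3 - <<'E'
from h import *
o=st(); plan([.519,-.2935,.27],-90.85,o)
E
```

```text
t 16.1 tcp [ 0.6004 -0.2354  0.2885] grasp [ 0.6002 -0.2353  0.2195] jaw -0.9 tx [-0.0019  0.0012 -1.    ] q [-0.561  0.348  1.399  0.     1.397 -0.545] F [-0.1 -0.  -0.8] w 64.4
plan (np.float64(89.94933485849543), [1.86, -5.94, -8.04], [89.95, -0.14, 0.03], 269.1)
plan (np.float64(90.05081700114063), [1.86, -5.94, -8.04], [-90.05, -0.03, -0.14], 89.2)
```

>>> play_rows(moves=[[-0.4,0,-1,-1.5,10,0,0],[-0.4,0,-2,-3,20,0,0],[-0.4,0,-3,-4.5,30,0,0],[-0.4,0,-4,-6,40,0,0],[-0.4,0,-5.9,-8,50,0,0],[-0.4,0,-5.9,-8,60,0,0],[-0.4,0,-5.9,-8,70,0,0],[-0.4,0,-5.9,-8,80,0,0],[-0.4,0,-5.9,-8,90,0,0],[-0.4,0,-5.9,-8,90,0,0],[-0.4,0,-5.9,-8,90,0,0]])

```text
clock: 17.48
tcp_pos: [0.5197, -0.2932, 0.2887]
orientation: [-0.496, -0.503, -0.497, 0.503]
contact_force: [0.4, -0.4, -0.1]
grip_width: 0.702
```

```bash
python3 - <<'E'
from h import *
o=st(); plan([.519,-.2935,.160],-90.85,o)
_,im,d,T=shot("w8"); P=cloud("wrist",d,T); X,Y,Z=P[...,0],P[...,1],P[...,2]
hsv=cv2.cvtColor(im,cv2.COLOR_BGR2HSV)
m=(Z>.099)&(Z<.112)&(abs(X-.52)<.04)&(abs(Y+.29)<.04)
ora=m&(hsv[...,0]<20)&(hsv[...,1]>140); rep("tab",P,ora,d); q=P[ora]; print(np.percentile(q,[2,98],axis=0).round(4))
blk=m&(Y<-.2875); rep("blk",P,blk,d); q=P[blk]; print(np.percentile(q,[2,98],axis=0).round(4))
m=(Z>.074)&(Z<.088)&(X>.5)&(X<.63)&(Y<-.27)&(Y>-.31); rep("bar",P,m,d); q=P[m]; print(np.percentile(q,[2,98],axis=0).round(4))
E
```

```text
t 17.48 tcp [ 0.5197 -0.2932  0.2887] grasp [ 0.5196 -0.2931  0.2197] jaw -90.73 tx [-0.0014  0.0012 -1.    ] q [-0.716  0.225  1.548  0.     1.37   0.868] F [ 0.4 -0.4 -0.1] w 64.6
plan (np.float64(0.15701457847734338), [12.87, -0.05, 0.04], [0.12, -0.07, 0.08], 269.1)
plan (np.float64(179.88419046301988), [12.87, -0.05, 0.04], [-179.88, -0.13, -0.11], 89.2)
tab 144 mean [ 0.5235 -0.276   0.1055] rect [ 0.5231 -0.2759] [0.0048 0.024 ] 88.5 z [0.1044 0.1055 0.1065]
[[ 0.5123 -0.2785  0.104 ]
 [ 0.5343 -0.2735  0.1068]]
blk 404 mean [ 0.5231 -0.2985  0.1053] rect [ 0.5223 -0.2987] [0.0131 0.0257] 89.3 z [0.1037 0.1055 0.1067]
[[ 0.5099 -0.3052  0.1015]
 [ 0.5349 -0.2921  0.1069]]
bar 1604 mean [ 0.5783 -0.29    0.0816] rect [ 0.5672 -0.2864] [0.1087 0.0318] 4.6 z [0.0803 0.0816 0.0829]
[[ 0.5349 -0.2979  0.0799]
 [ 0.6203 -0.2796  0.0836]]
```

View pics/w8.png

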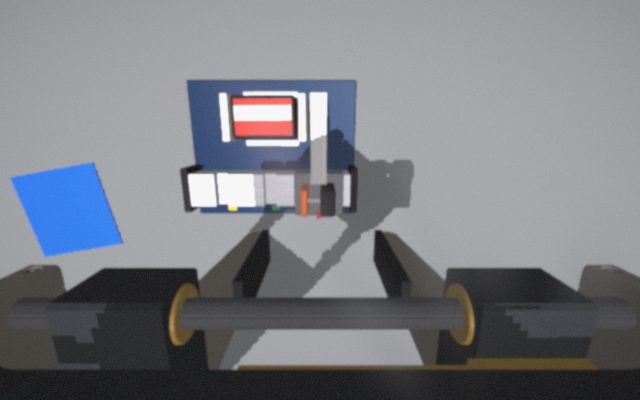

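The grip measures (0.523, -0.2895): the tab is at (305,200) in the picture and the black half at (327,200). Both agree with the position derived from the bay, so I descend.

>>> play_rows(moves=[[-0.4,4,0,0,0,0,0],[-0.4,8,0,0,0,0,0],[-0.4,11,0,0,0,0,0],[-0.4,12.9,0,0,0,0,0],[-0.4,12.9,0,0,0,0,0],[-0.4,12.9,0,0,0,0,0]])

```text
clock: 18.27
tcp_pos: [0.5207, -0.2941, 0.1621]
orientation: [0.497, 0.504, 0.495, -0.504]
contact_force: [0.3, -0.3, 1.2]
grip_width: 0.697
```

```bash
python3 - <<'E'
from h import *
o=st(); plan([.5195,-.2935,.160],-90.85,o)
E
```

```text
t 18.27 tcp [ 0.5207 -0.2941  0.1621] grasp [ 0.5209 -0.2942  0.0931] jaw -90.87 tx [ 0.0018 -0.0016 -1.    ] q [-0.716  0.358  1.65  -0.     1.131  0.87 ] F [ 0.3 -0.3  1.2] w 64.1
plan (np.float64(0.13951699991123379), [0.21, -0.12, -0.06], [-0.02, 0.09, -0.1], 269.1)
plan (np.float64(179.97745158667271), [0.21, -0.12, -0.06], [179.98, -0.16, -0.14], 89.2)
```

>>> play_rows(moves=[[-0.4,0.1,-0.1,0,0,0,0],[1,0.1,-0.1,0,0,0,0],[1,0.1,-0.1,0,0,0,0],[1,0.1,-0.1,0,0,0,0],[1,0.1,-0.1,0,0,0,0],[1,0.1,-0.1,0,0,0,0],[1,0.1,-0.1,0,0,0,0]])

```text
clock: 19.15
tcp_pos: [0.5191, -0.2936, 0.1599]
orientation: [0.496, 0.504, 0.496, -0.504]
contact_force: [0.4, 1.4, 3.1]
grip_width: 0.247
```

```bash
python3 - <<'E'
from h import *
o=st(); bx,by,t=.601,-.2357,-.0148
# target: grip at bay y=0 -> TCP bay y = -0.004 keep bay x
c,s=np.cos(t),np.sin(t); R=np.array([[c,-s],[s,c]])
b=R.T@(o["tcp_pos"][:2]-[bx,by]); print("tcp in bay",b)
plan([*( [bx,by]+R@[b[0],-.004]),o["tcp_pos"][2]],-90.85,o)
E
```

```text
t 19.15 tcp [ 0.5191 -0.2936  0.1599] grasp [ 0.5191 -0.2936  0.0909] jaw -90.91 tx [ 3.e-04  1.e-04 -1.e+00] q [-0.717  0.359  1.654  0.     1.128  0.869] F [0.4 1.4 3.1] w 22.7
tcp in bay [-0.08101557 -0.05907554]
plan (np.float64(0.05812996257065708), [0.0, -0.01, -5.51], [-0.06, -0.01, -0.02], 269.1)
plan (np.float64(179.94476049797655), [0.0, -0.01, -5.51], [179.94, -0.03, 0.01], 89.2)
```

Fully squeezed, 23 to 24 mm overall. Now I slide 55 mm towards +y.

>>> play_rows(moves=[[1,0,0,-0.5,0,0,0],[1,0,0,-1.2,0,0,0],[1,0,0,-2,0,0,0],[1,0,0,-2.8,0,0,0],[1,0,0,-3.6,0,0,0],[1,0,0,-4.4,0,0,0],[1,0,0,-5,0,0,0],[1,0,0,-5.4,0,0,0],[1,0,0,-5.5,0,0,0],[1,0,0,-5.5,0,0,0],[1,0,0,-5.5,0,0,0]])

```text
clock: 20.52
tcp_pos: [0.5199, -0.2382, 0.1599]
orientation: [0.496, 0.504, 0.496, -0.504]
contact_force: [-1.6, -0.6, 6.8]
grip_width: 0.249
```

```bash
python3 - <<'E'
from h import *
o=st()
im,d=bot.get_image("top"); cv2.imwrite("pics/t2.png",cv2.resize(im[130:230,380:510],None,fx=6,fy=6,interpolation=cv2.INTER_CUBIC))
im,d=bot.get_image("scene"); cv2.imwrite("pics/s2.png",cv2.resize(im[60:200,190:330],None,fx=4,fy=4,interpolation=cv2.INTER_CUBIC))
E
```

```text
t 20.52 tcp [ 0.5199 -0.2382  0.1599] grasp [ 0.52   -0.2382  0.0909] jaw -90.9 tx [ 0.e+00  4.e-04 -1.e+00] q [-0.641  0.302  1.727  0.     1.113  0.945] F [-1.6 -0.6  6.8] w 22.9
```

View pics/s2.png

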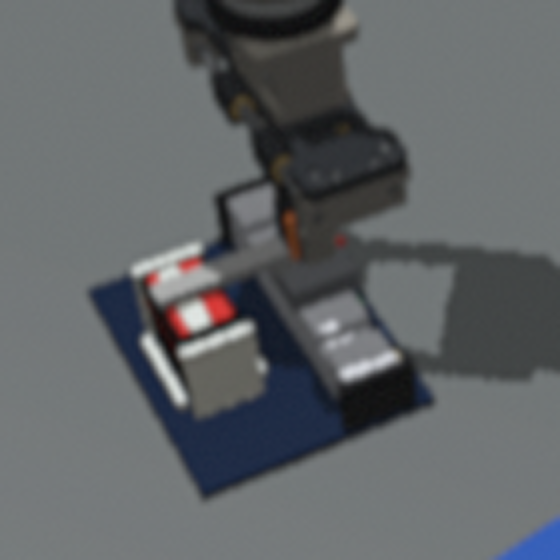

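The keeper lies across the pack's middle, at (215,275) in the zoomed picture. Releasing now.

>>> play_rows(moves=[[-0.4,0,0,0,0,0,0],[-0.4,0,0,0,0,0,0],[-0.4,0,0,0,0,0,0],[-0.4,0,0,0,0,0,0],[-0.4,-3,0,0,0,0,0],[-0.4,-8,0,0,0,0,0],[-0.4,-13,0,0,0,0,0],[-0.4,-14,0,0,0,0,0],[-0.4,-14,0,0,0,0,0]])

```text
clock: 21.75
tcp_pos: [0.5199, -0.2386, 0.2997]
orientation: [0.496, 0.504, 0.496, -0.504]
contact_force: [-0.1, -1.2, -1.5]
grip_width: 0.701
```

```bash
python3 - <<'E'
from h import *
o=st(); _,im,d,T=shot("w9"); P=cloud("wrist",d,T); X,Y,Z=P[...,0],P[...,1],P[...,2]
hsv=cv2.cvtColor(im,cv2.COLOR_BGR2HSV)
m=(Z>.099)&(Z<.112)&(abs(X-.52)<.04)&(abs(Y+.235)<.04)
ora=m&(hsv[...,0]<20)&(hsv[...,1]>140); rep("tab",P,ora,d); q=P[ora]; print(np.percentile(q,[2,98],axis=0).round(4))
blk=m&(hsv[...,2]<70)&~ora; rep("blk",P,blk,d); q=P[blk]; print(np.percentile(q,[2,98],axis=0).round(4))
m=(Z>.076)&(Z<.088)&(X>.54)&(X<.63)&(Y<-.20)&(Y>-.27); rep("bar",P,m,d); q=P[m]; print(np.percentile(q,[2,98],axis=0).round(4))
m=(Z>.062)&(Z<.074)&(X>.575)&(X<.626)&(Y<-.20)&(Y>-.269); rep("pack",P,m,d)
cv2.imwrite("pics/w9z.png",cv2.resize(im[70:230,180:370],None,fx=4,fy=3.7,interpolation=cv2.INTER_CUBIC))
im,d=bot.get_image("scene"); cv2.imwrite("pics/s3.png",cv2.resize(im[60:200,190:330],None,fx=4,fy=4,interpolation=cv2.INTER_CUBIC))
E
```

```text
t 21.75 tcp [ 0.5199 -0.2386  0.2997] grasp [ 0.52   -0.2386  0.2307] jaw -90.9 tx [ 5.e-04 -4.e-04 -1.e+00] q [-0.641  0.153  1.609  0.     1.379  0.945] F [-0.1 -1.2 -1.5] w 64.5
tab 142 mean [ 0.5246 -0.2239  0.1053] rect [ 0.5244 -0.2239] [0.0049 0.0234] 88.4 z [0.1041 0.1053 0.1064]
[[ 0.5128 -0.2265  0.1036]
 [ 0.5356 -0.2213  0.1067]]
blk 292 mean [ 0.525  -0.246   0.1055] rect [ 0.5241 -0.2456] [0.0116 0.0235] 89.5 z [0.104  0.1055 0.1067]
[[ 0.5133 -0.2513  0.1032]
 [ 0.5357 -0.2405  0.107 ]]
bar 1397 mean [ 0.5831 -0.238   0.0817] rect [ 0.5812 -0.2377] [0.0159 0.0824] 89.4 z [0.0805 0.0817 0.0828]
[[ 0.542  -0.2458  0.0801]
 [ 0.6213 -0.2302  0.0833]]
pack 1936 mean [ 0.6014 -0.2341  0.0679] rect [ 0.6013 -0.2335] [0.067  0.0444] 89.9 z [0.0658 0.068  0.0693]
```

View pics/w9z.png

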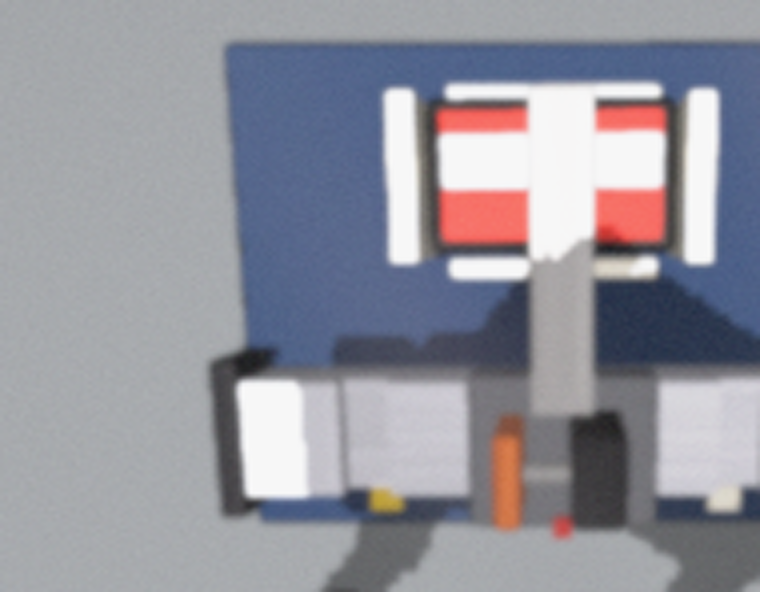

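View pics/s3.png

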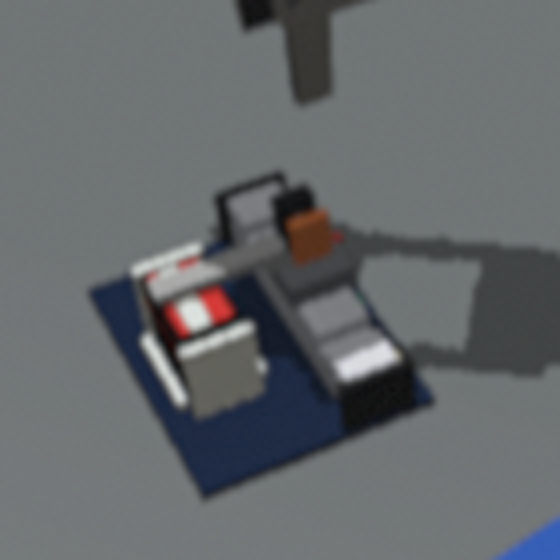

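```bash
python3 - <<'E'
from h import *
im,d=bot.get_image("top"); P=cloud("top",d); Z=P[...,2]; X,Y=P[...,0],P[...,1]
m=(Z>.098)&(Z<.115)&(X>.50)&(X<.55)&(Y>-.29)&(Y<-.2); rep("grip",P,m,d)
im0=cv2.imread("pics/top0.png"); df=cv2.absdiff(im,im0).max(2)
for n,(u,v) in dict(jar=(271,97),bottle=(322,92),driver=(238,290),turq=(222,140),yel=(152,240)).items(): print(n,np.median(df[v-15:v+15,u-15:u+15]),np.percentile(df[v-15:v+15,u-15:u+15],95))
st()
cv2.imwrite("pics/t3.png",im)
E
```

```text
grip none
jar 2.0 4.0
bottle 2.0 3.0
driver 2.0 3.0
turq 2.0 4.0
yel 2.0 3.0
t 21.9 tcp [ 0.5191 -0.238   0.2973] grasp [ 0.5189 -0.2378  0.2283] jaw -90.9 tx [-0.0033  0.0025 -1.    ] q [-0.641  0.155  1.612 -0.     1.379  0.945] F [ 0.6  0.5 -0.1] w 64.3
```

View pics/t3.png

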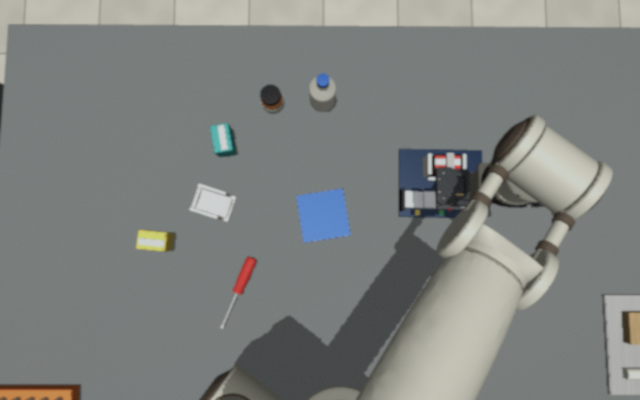

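The top picture shows the cradle empty at (213,202), the pack under the keeper at (450,160), and the bystanders unmoved. The tab is fully out: the gap between the halves is about 12 mm, as at rest. Handing in.

```bash
python3 -c "
from station import bot
print(bot.finish_job())"
```

```text
the job is handed in; nothing more can be done
None
```

The pack is in the bay with the keeper across it, and I handed the job in at about 22 s of the 61 s allowed.

**What I did:** I took the pack from the cradle by its ends and stood it on the mat. I let go, took it again by its broad faces, set it down in the bay and released it. Then I squeezed the tab (about 23 mm overall), slid the slider 55 mm to the green notch, released and lifted clear.

**Last checks:**
- **Pack:** its top is at z 0.068, which is fully seated, and it stands upright.
- **Tab:** it is fully out; the gap to the black half is about 12 mm, as at rest.
- **Keeper:** the bar lies across the pack's middle.
- **Surroundings:** the bottle, jar, screwdriver and look-alikes are unmoved, and the robot is touching nothing.

**One disagreement:** the slider rests about 52 mm from its start, not 55 mm. It seems to have settled back on release to about the edge of the notch's 3 mm play. I judged it locked because the tab is fully out, and did not push on it to confirm. The top camera could not confirm the slider's position because the arm hid the grip.

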